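Set the gate thumbscrew on a returns conveyor

ROBOT

A 7-joint arm with a two-finger parallel gripper is mounted at the origin on the work surface. World frame = base frame: x ahead of the robot, y to its left, z up, the work surface at z = 0. Lengths are in m, angles in rad, forces in N, time in s.
With the tool pointing down it reaches from about 0.425 to 0.925 m from the base axis. Payload 6.8 kg.
Tool frame: the origin (TCP) lies at the very end of the fingers, on their centre line; the grasp point (between the pads) lies 19 mm behind it; z points along the fingers, y is the line along which they close (so a half turn about z gives the same grasp; the last joint's range is limited). The gripper opens to 85 mm and grips with 20 to 120 N. Pads are 22 mm wide; open, the fingers measure 114 mm over their backs; the gripper's body (76 mm by 85 mm) begins 54 mm behind the grasp point. The pads swing forward as they close: fully open they stand 13 mm farther back than shut.
Start: joints at [1.093, 0.477, 0.022, 1.555, -0.011, 1.109, -0.083], TCP at [0.244, -0.629, 0.231] pointing down, gripper open.
Joint ranges: [-2.96, 2.96], [-0.34, 2.1], [-1.41, 1.46], [0.24, 2.44], [-1.37, 4.51], [0.17, 1.92], [-2.96, 2.96]. Speed limits (rad/s): [2.39, 2.39, 3.14, 3.14, 3.14, 3.14, 3.14].

INTERFACE

Orientations are given as a unit quaternion [w, x, y, z].
In Python, from station import bot gives the robot as it stands.
- The arm moves only by the tool jog_arm, never from a script. Its argument "motion" is a list of rows, each a list of 7 numbers: the turn, a rotation vector about the tool's x, y, z in rad, then the shift along the tool's x, y, z in mm, then the finger opening in mm, from 0 to 85.4. A call has 1 to 10 rows; each row is the pose to reach, as a shift and turn from the pose commanded when the call began, along the tool's axes at that moment; what a row does not reach only later rows make up. A row lasts 1/8 s, in which the tool goes at most 62.5 mm and 10.7 degrees, less where a joint would pass 70% of its speed; a pose out of reach is approached as far as the arm can. A call with a gripper value outside its range is refused whole. The fingers move at their own pace and stop on an object; "grip_force" is the grip in N (left out, the last holds). Time passes only in rows, so rows that repeat a pose let the fingers close. It gives the time, the measured TCP pose, the force, the opening and the grip force at its end, in the units of the state.
- bot.get_obs(): the state, without advancing time (a new reading comes with each control period).
- bot.read_camera(name): name is "scene" or "top" or "wrist"; returns a dict with "pixels" (420x560x3 uint8, red, green, blue), "camera_matrix" (3x3 intrinsics, pixels), "T" (4x4, takes a point from camera to world coordinates); the wrist camera has in their place "tool_from_camera" (4x4, takes a point from camera to tool coordinates, whose origin is the TCP and whose axes are the flange's). Camera axes: x right, y down, z forward; pixel columns grow to the right and rows downward; lengths in m; the calibration is good to about 2 mm. A picture is of the moment at which its call begins: read the wrist's pose just before it. There is no depth.
- bot.hand_in(): hands the job in; it is judged then, once.
Trained networks look in a picture, given as the dict that the camera call returned (one of the last four; its "shot" number tells which), for a name from the list of things; names that differ only in an ending like _2 or _b are one class to them, and where a whole thing is asked for, a point or a joint stands for the part that bears it (a point fixed in the world has none). Each returns a list of dicts, best first, with "score" (0 to 1); they miss things now and then, are a little off and sometimes report something else, mostly with a low value. They report only what shows in the picture. A call takes as long as a camera call.
- bot.spot_in(thing, picture): "xy" ([column, row] in pixels, amid what is visible of it).
- bot.tip_of(thing, picture): "xy" ([column, row] in pixels: a listed point, or the origin of a listed thing).
The state is a dict: "t": time; "q": joint angles; "joint_vel": joint speeds; "joint_torque": joint torques, N m; "eef_pos": TCP position; "tool_rot": TCP orientation; "contact_force": force on the tool from outside, world axes, zero at the start; "torque": the same for the moment, N m; "gripper_width": opening from 0.0 (shut) to 1.0 (fully open); "grasp_force": force on a finger pad.
Only numpy, scipy, OpenCV 4.12 (cv2) and the standard library are available. Lean on these libraries where they do the work, as an engineer would, in place of code of your own. Each camera call takes 0.05 s, during which the arm holds its last target. There are 200 camera calls.

TASK

Stop the rollers first: turn the black speed dial on the blue control box anticlockwise all the way to its end stop and let go of it. Then grip the brass thumbscrew on the yellow gate's bracket, turn it clockwise until it seats, back it off a quarter turn (anticlockwise) and finish while still holding it there between the fingers, so that a colleague can lock it. Leave the gate and the things parked on the ledge alone, and leave the dial at its stop.

Things in the scene. Friction and masses are not known exactly. Their poses are not given: they have to be found in the camera images.
- dial_box: blue control box, 120 (its x) x 110 (its y) x 55 mm high with a white top plate, fixed on the zinc ledge (ledge top 20 mm above the work surface); origin at the centre of its underside. The dial's axis is upright through the box's centre. A red tick on the top plate at the box's -x side marks the end stop.
- speed_dial (a joint): angle of the speed dial, rad: 0 = anticlockwise end stop (rollers off, white pointer at the red tick), growing clockwise seen from above, to 4.4. It starts 0.5 to 1.3 off the stop. Friction about 0.05 N m; it stays where it is left; the stop is solid.
- dial_grip (a point): point to grip on the speed dial: on its axis, 84 mm above the box's underside (14 mm below the top of the bar). The dial is a 54 mm grey disc, 6 mm thick, on the top of the box, carrying an upright black bar 44 mm long (along this point's x), 13 mm thick (y) and 36 mm tall, with a white pointer line on top towards -x. The bar lies along the box's x when the dial is at the stop, and turns with the dial.
- gate_bracket: grey gate bracket fixed on the ledge: a block 90 (its x) x 80 (its y) x 50 mm high centred on the origin, which lies at its underside, right below the thumbscrew's upright axis; from it a low arm runs towards +x to the gate's hinge post, 160 mm from the origin (post and gate hub reach 122 mm above the underside). Red marks on the block's top lie along its x, where the wing points when seated; green marks lie along its y, a quarter turn from it.
- thumbscrew (a joint): how far the thumbscrew is backed off, rad: 0 = seated (solid stop, clockwise), growing anticlockwise seen from above, to 3.0. It starts 0.45 to 1.25 from the seat. Friction about 0.06 N m; it does not rise or sink noticeably and stays where it is left. Backed off a quarter turn = 1.57.
- screw_wing (a point): centre of the brass thumbscrew's wing: on the axis, 79 mm above the bracket's underside. The wing is an upright flat bar 42 mm long (along this point's x), 11 mm thick (y) and 30 mm tall (15 mm above and below this point), on a short stem above the block; it turns with the screw and lies along the bracket's x when seated.
- gate (a joint): swing of the spring-loaded yellow plastic gate about its post, rad: 0 = shut across the rollers; the spring keeps it shut. Gate arm 400 mm long, running from the post along the bracket's +x, its top 122 mm above the ledge. To be left alone.
- lunchbox: bystander: blue plastic lunchbox, 150 (x) x 115 (y) x 76 mm high with its handle, origin at the centre of its underside
- wrench: bystander: black steel wrench lying flat, 150 mm long along its x, origin at its underside
- shaker: bystander: white ceramic salt shaker, 44 mm across, 76 mm high, origin at the centre of its underside
- train_car: bystander: red wooden toy train car, 95 (x) x 46 (y) x 53 mm high, origin at the centre of its underside

How it is judged:
By the outcome, as a careful person would: the job done as asked, in the order asked, and still so for the second after the job is handed in, while the arm keeps its last pose, push and grip.
It also fails if it takes over 58 s, if anything falls off the work surface, if the arm or the gripper's body presses on something with over 40 N, if the wrist force passes 120 N, or if a joint passes its speed limit or range.

## Working session

There is one attempt and no reset: what is moved stays moved. The work goes in short steps, Python scripts to look and compute and a tool call to move; the robot and the scene stay as the last step left them, time stands still between calls to the robot, and variables do not carry over. Pictures are saved under pics/ and viewed, at most 10 in all, crops included, and the job is handed in when it is done.

Besides the shell and the picture viewer there is one more tool, called after ">>>" as name([rows], argument=value, ...), one row to a line, values as JSON. jog_arm: Moves the arm, as the interface text tells. Its arguments: {"type":"object","properties":{"motion":{"type":"array"},"grip_force":{"type":"number"}},"required":["motion"]}

```bash
mkdir -p pics; ls
cat > h.py <<'E'
import numpy as np, cv2
from station import bot
from scipy.spatial.transform import Rotation as R
def Rw(q): return R.from_quat([q[1],q[2],q[3],q[0]])
def ray(p,xy,T):
    K=p["camera_matrix"]; d=np.linalg.inv(K)@np.array([xy[0],xy[1],1.]); return T[:3,3],T[:3,:3]@d
def atz(p,xy,z,T=None):
    o,d=ray(p,xy,p["T"] if T is None else T); return o+d*(z-o[2])/d[2]
def save(p,n): cv2.imwrite("pics/"+n,cv2.cvtColor(np.ascontiguousarray(p["pixels"]),cv2.COLOR_RGB2BGR))
def wrist():
    o=bot.get_obs(); T=np.eye(4); T[:3,:3]=Rw(o["tool_rot"]).as_matrix(); T[:3,3]=o["eef_pos"]
    p=bot.read_camera("wrist"); return o,p,T@p["tool_from_camera"]
E
python3 - <<'E'
from h import *
H={"dial_box":.02,"dial_grip":.104,"gate_bracket":.02,"screw_wing":.099,"lunchbox":.02,"shaker":.02,"wrench":.02,"train_car":.02}
o=bot.get_obs(); print(o)
ps={}
for c in("top","scene"):
    p=bot.read_camera(c); save(p,c+".png")
    print(c,p["T"][:3,3].round(3))
    for n,z in H.items():
        r=bot.tip_of(n,p)
        for k in r[:2]: print(n,np.round(k["xy"],1),round(k["score"],2),atz(p,k["xy"],z).round(3))
E
```

```text
pics
{'t': 0.0, 'q': array([ 1.09289638,  0.47781728,  0.02235784,  1.55648763, -0.01151733,
        1.10929542, -0.08312307]), 'joint_vel': array([ 0.00099923,  0.00018304,  0.00023123, -0.00047647,  0.0003697 ,
        0.00139442,  0.00148108]), 'joint_torque': array([-1.32132760e-05, -5.96452975e+01,  1.60813518e+00, -2.81196767e+01,
        1.25167030e-02,  9.43826220e-03,  4.36247979e-05]), 'eef_pos': array([ 0.24372192, -0.62880778,  0.23029928]), 'tool_rot': array([-9.09019641e-04,  9.82956570e-01,  1.83835520e-01, -2.38043417e-04]), 'contact_force': array([ 0.41578812, -0.36594647,  0.12482239]), 'torque': array([-0.05164352,  0.02855179,  0.0098632 ]), 'grasp_force': 0.0, 'gripper_width': 0.9951311864642112}
top [ 0.344 -0.111  1.291]
dial_box [299.  250.5] 0.71 [ 0.488 -0.179  0.02 ]
dial_grip [301.6 241.1] 0.68 [ 0.506 -0.184  0.104]
gate_bracket [151.7 250.4] 0.84 [0.512 0.288 0.02 ]
screw_wing [145.  247.9] 0.46 [0.51  0.283 0.099]
lunchbox [408.9 251.6] 0.75 [ 0.467 -0.526  0.02 ]
shaker [237.  257.4] 0.75 [0.476 0.018 0.02 ]
wrench [376.3 200. ] 0.81 [ 0.639 -0.44   0.02 ]
train_car [243.8 199.1] 0.6 [ 0.665 -0.01   0.02 ]
train_car [155.4 249.9] 0.25 [0.513 0.276 0.02 ]
scene [ 0.954 -0.809  1.224]
dial_box [234.9 233.4] 0.81 [ 0.494 -0.189  0.02 ]
dial_grip [237.7 212.2] 0.64 [ 0.5   -0.174  0.104]
gate_bracket [312.9 119. ] 0.71 [0.492 0.289 0.02 ]
screw_wing [318.9 101.8] 0.48 [0.507 0.29  0.099]
lunchbox [144.7 335.8] 0.82 [ 0.454 -0.534  0.02 ]
lunchbox [237.8 215.1] 0.45 [ 0.471 -0.134  0.02 ]
shaker [264.3 176.6] 0.7 [0.47  0.017 0.02 ]
wrench [233. 335.] 0.97 [ 0.636 -0.435  0.02 ]
train_car [319.8 206.7] 0.6 [ 0.656 -0.003  0.02 ]
```

View pics/top.png

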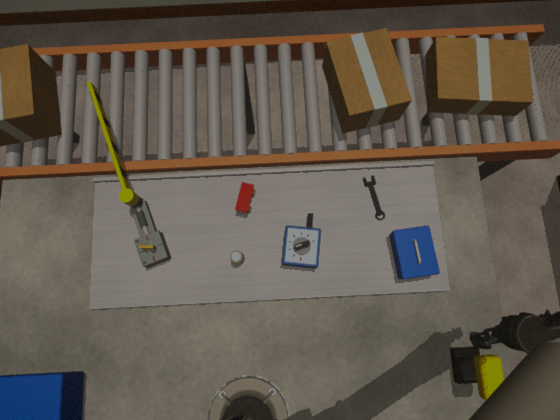

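View pics/scene.png

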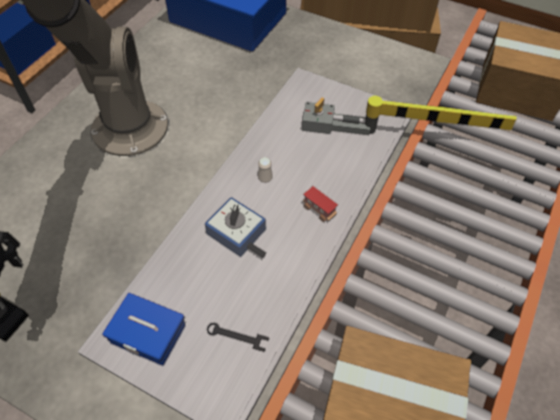

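The top view shows the dial at about (301,245) with its bar turned towards +y. The screw is at (147,247) and the gate post at (128,197). The networks agree with this, so I move above the dial.

>>> jog_arm([
  [0,0,0,400,-325,-30,85],
  [0,0,0,400,-325,-30,85],
  [0,0,0,400,-325,-30,85],
  [0,0,0,400,-325,-30,85],
  [0,0,0,400,-325,-30,85],
  [0,0,0,400,-325,-30,85],
  [0,0,0,400,-325,-30,85],
  [0,0,0,400,-325,-30,85],
  [0,0,0,400,-325,-30,85],
  [0,0,0,400,-325,-30,85],
])

```text
t: 2.15
eef_pos: [0.4998, -0.1811, 0.2614]
tool_rot: [0.0, 0.983, 0.185, 0.0]
contact_force: [-0.7, -0.6, -1.2]
gripper_width: 0.993
grasp_force: 0.0
```

Run:
```python
from h import *
o,p,T=wrist(); save(p,"w1.png"); print(o["t"],o["eef_pos"],o["tool_rot"],o["q"].round(2))
for n,z in (("dial_grip",.104),("dial_box",.02)):
    for k in bot.tip_of(n,p)[:2]: print(n,k["xy"],k["score"],atz(p,k["xy"],z,T).round(4))
np.save("w1T.npy",T);np.save("w1K.npy",p["camera_matrix"]);print(T.round(3))
```

```text
2.15 [ 0.4998325  -0.18112819  0.26138491] [7.71467902e-05 9.82748522e-01 1.84946837e-01 6.46208776e-05] [ 0.43  0.22 -0.23  1.85  0.06  1.07 -1.02]
dial_grip [275.7, 195.5] 0.98 [ 0.4964 -0.1856  0.104 ]
[[ 0.364 -0.896 -0.254  0.565]
 [-0.931 -0.35  -0.1   -0.156]
 [ 0.001  0.273 -0.962  0.404]
 [ 0.     0.     0.     1.   ]]
```

View pics/w1.png

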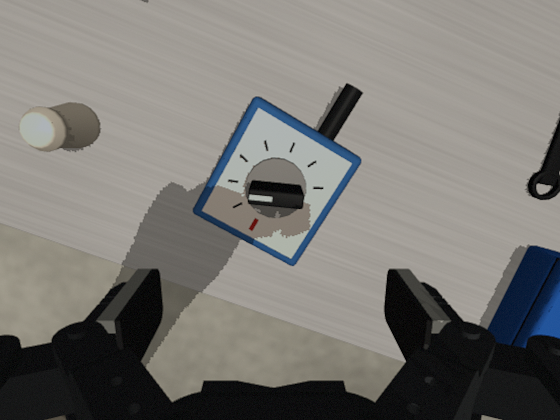

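The view from above the dial shows the bar top spanning roughly (249,193) to (303,196), with the pointer end on the left. The red tick is at (253,224) and the top corners of the box are at (257,97), (360,159), (294,265) and (194,212).

Run:
```python
import numpy as np
T=np.load("w1T.npy");K=np.load("w1K.npy")
def at(x,y,z):
    d=T[:3,:3]@np.linalg.inv(K)@[x,y,1]; return (T[:3,3]+d*(z-T[2,3])/d[2])[:2]
C=[at(*c,.075) for c in((257,97),(360,159),(294,265),(194,212))]
print(np.mean(C,0)); print([round(float(np.linalg.norm(C[i]-C[i-1])),3) for i in range(4)])
v=C[0]-C[3]; print("box x yaw",np.degrees(np.arctan2(v[1],v[0]))); v=C[1]-C[2];print(np.degrees(np.arctan2(v[1],v[0])))
print("tick",at(253,224,.075))
import cv2
im=cv2.imread("pics/w1.png");g=im.max(2)
m=np.zeros_like(g);m[170:215,235:315]=(g[170:215,235:315]<45)
n,l,s,c=cv2.connectedComponentsWithStats(m);i=1+np.argmax(s[1:,4]);print(s[i],c[i])
print(cv2.minAreaRect(np.argwhere(l==i)[:,::-1].astype(np.float32)))
cv2.imwrite("pics/w1c.png",cv2.resize(im[150:250,210:340],None,fx=6,fy=6))
```

```text
[ 0.49789427 -0.1855759 ]
[0.116, 0.103, 0.115, 0.105]
box x yaw -8.853499705888103
-7.812760990422398
tick [ 0.45728126 -0.17896065]
[ 248  181   56   28 1108] [277.71931408 194.0965704 ]
((275.5602722167969, 194.42739868164062), (55.32590866088867, 23.763446807861328), 6.009005546569824)
```

View pics/w1c.png

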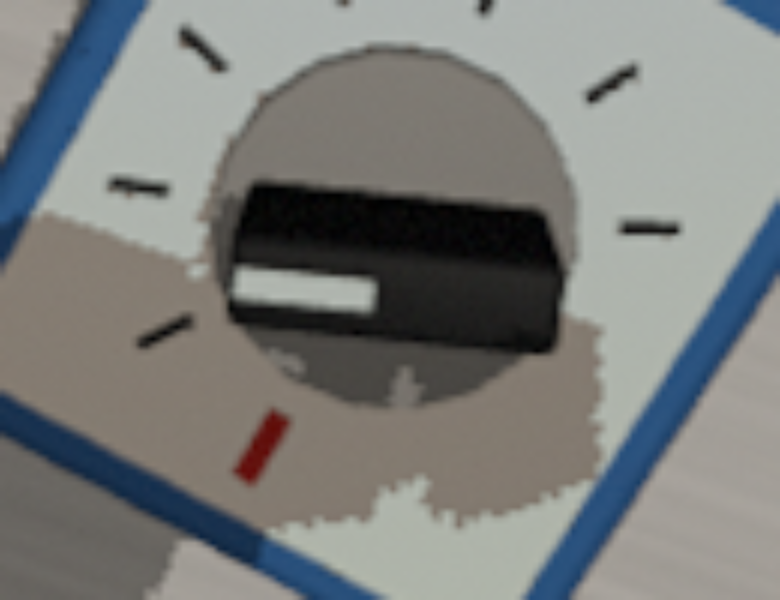

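>>> jog_arm([
  [0,0,0.18,-4,3,20,50],
  [0,0,0.36,-4,3,40,50],
  [0,0,0.54,-4,3,60,50],
  [0,0,0.72,-4,3,80,50],
  [0,0,0.9,-4,3,100,50],
  [0,0,1.08,-4,3,100,50],
  [0,0,1.26,-4,3,100,50],
  [0,0,1.44,-4,3,100,50],
  [0,0,1.62,-4,3,100,50],
  [0,0,1.66,-4,3,100,50],
])

```text
t: 3.55
eef_pos: [0.496, -0.1878, 0.1613]
tool_rot: [0.0, 0.798, -0.603, 0.0]
contact_force: [0.1, -0.1, -0.5]
gripper_width: 0.584
grasp_force: 0.0
```

Run:
```python
from h import *
o,p,T=wrist(); print(o["t"],o["eef_pos"],o["tool_rot"],o["q"].round(2),o["gripper_width"])
X=Rw(o["tool_rot"]).as_matrix()[:,0];print(np.degrees(np.arctan2(X[1],X[0])))
for n,z in (("dial_grip",.104),):
    for k in bot.tip_of(n,p)[:2]: print(n,k["xy"],k["score"],atz(p,k["xy"],z,T).round(4))
```

```text
3.55 [ 0.49602832 -0.18780807  0.16129119] [ 3.87479305e-04  7.97989202e-01 -6.02671619e-01  5.96020572e-05] [ 0.19  0.32  0.07  1.97 -0.03  0.85 -2.59] 0.5843889710173232
-74.12295552719381
dial_grip [270.9, 233.2] 0.82 [ 0.4972 -0.186   0.104 ]
```

>>> jog_arm([
  [0,0,0,-1,-2,40,50],
  [0,0,0,-1,-2,65,50],
  [0,0,0,-1,-2,73,50],
  [0,0,0,-1,-2,73,13],
  [0,0,0,-1,-2,73,0],
  [0,0,0,-1,-2,73,0],
  [0,0,0,-1,-2,73,0],
  [0,0,0,-1,-2,73,0],
], grip_force=40)

```text
t: 4.65
eef_pos: [0.4965, -0.1858, 0.0893]
tool_rot: [0.001, 0.799, -0.602, -0.001]
contact_force: [-7.4, -1.7, 5.3]
gripper_width: 0.147
grasp_force: 40.3
```

>>> jog_arm([
  [0,0,-0.15,-1,0,0,0],
  [0,0,-0.3,-1,0,0,0],
  [0,0,-0.45,-1,0,0,0],
  [0,0,-0.6,-1,0,0,0],
  [0,0,-0.75,-1,0,0,0],
  [0,0,-0.9,-1,0,0,0],
  [0,0,-1.0,-1,0,0,0],
  [0,0,-1.06,-1,0,0,0],
  [0,0,-1.08,-1,0,0,0],
  [0,0,-1.08,-1,0,0,0],
])

```text
t: 5.9
eef_pos: [0.4972, -0.1848, 0.0893]
tool_rot: [0.001, 0.994, -0.106, -0.001]
contact_force: [-5.3, -2.6, 6.3]
gripper_width: 0.148
grasp_force: 40.2
```

Run:
```python
from h import *
o=bot.get_obs(); print(o["t"],o["eef_pos"],o["contact_force"],o["torque"],o["q"].round(2),o["gripper_width"],o["grasp_force"])
X=Rw(o["tool_rot"]).as_matrix()[:,0];print(np.degrees(np.arctan2(X[1],X[0])))
```

```text
5.9 [ 0.49724609 -0.18484794  0.0892871 ] [-5.27627318 -2.58835455  6.32020152] [-0.45546021  1.18550382  0.06516734] [ 0.41  0.44 -0.21  2.01  0.14  0.71 -1.67] 0.14784041144852614 40.2048522233963
-12.124602941083666
```

>>> jog_arm([
  [0,0,-0.03,0,0,0,0],
  [0,0,-0.06,0,0,0,0],
  [0,0,-0.08,0,0,0,0],
  [0,0,-0.1,0,0,0,0],
  [0,0,-0.1,0,0,0,0],
])

```text
t: 6.52
eef_pos: [0.4973, -0.1848, 0.0893]
tool_rot: [0.0, 0.998, -0.057, -0.001]
contact_force: [-5.7, -1.9, 6.0]
gripper_width: 0.145
grasp_force: 44.6
```

Run:
```python
from h import *
o=bot.get_obs(); print(o["t"],o["eef_pos"],o["contact_force"],o["torque"],o["gripper_width"],o["grasp_force"])
X=Rw(o["tool_rot"]).as_matrix()[:,0];print(np.degrees(np.arctan2(X[1],X[0])))
```

```text
6.525 [ 0.49725539 -0.18478525  0.08929804] [-5.65596354 -1.90304576  5.98557729] [-0.22048628  1.15327403 -0.86869919] 0.14496775919040308 44.56229746341705
-6.5646298118488335
```

>>> jog_arm([
  [0,0,0.01,0,0,0,0],
  [0,0,0.01,0,0,0,30],
  [0,0,0.01,0,0,0,50],
  [0,0,0.01,0,0,0,60],
  [0,0,0.01,0,0,-50,85],
  [0,0,0.01,0,0,-110,85],
  [0,0,0.01,0,0,-160,85],
  [0,0,0.01,0,0,-160,85],
])

```text
t: 7.52
eef_pos: [0.501, -0.184, 0.2528]
tool_rot: [0.001, 0.998, -0.06, 0.004]
contact_force: [1.0, -0.2, -0.1]
gripper_width: 0.999
grasp_force: 0.0
```

Run:
```python
from h import *
o,p,T=wrist(); print(o["t"],o["eef_pos"],o["tool_rot"],o["q"].round(2))
X=Rw(o["tool_rot"]).as_matrix()[:,0];print(np.degrees(np.arctan2(X[1],X[0])))
im=cv2.cvtColor(p["pixels"],cv2.COLOR_RGB2BGR)
cv2.imwrite("pics/w2.png",cv2.resize(im[60:300,140:420],None,fx=2.5,fy=2.5))
np.save("w2T.npy",T)
```

```text
7.525 [ 0.50097489 -0.18398006  0.25280425] [ 0.00106163  0.99818969 -0.05997694  0.00435762] [ 0.46  0.23 -0.26  1.86  0.07  1.05 -1.52]
-6.876643470879486
```

View pics/w2.png

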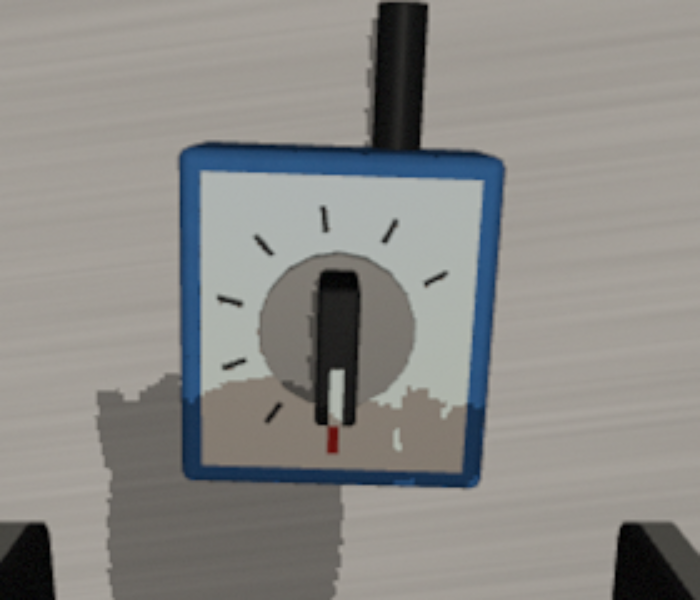

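The bar is aligned with the tick: pointer at (336,400), red tick at (333,440) in the crop, so the dial is at its stop. I move on to the screw.

>>> jog_arm([
  [0,0,-0.13,-50,-469,0,85],
  [0,0,-0.3,-50,-469,0,85],
  [0,0,-0.45,-50,-469,0,85],
  [0,0,-0.6,-50,-469,0,85],
  [0,0,-0.75,-50,-469,0,85],
  [0,0,-0.9,-50,-469,0,85],
  [0,0,-1.05,-50,-469,0,85],
  [0,0,-1.2,-50,-469,0,85],
  [0,0,-1.3,-50,-469,0,85],
  [0,0,-1.3,-50,-469,0,85],
])

```text
t: 8.82
eef_pos: [0.5039, 0.2879, 0.2464]
tool_rot: [-0.0, 0.831, 0.556, -0.002]
contact_force: [-0.3, 0.5, -0.2]
gripper_width: 0.993
grasp_force: 0.0
```

Run:
```python
from h import *
o,p,T=wrist(); print(o["t"],o["eef_pos"],o["tool_rot"],o["q"].round(2))
X=Rw(o["tool_rot"]).as_matrix()[:,0];print(np.degrees(np.arctan2(X[1],X[0])))
for n,z in (("screw_wing",.099),("gate_bracket",.02)):
    for k in bot.tip_of(n,p)[:2]: print(n,k["xy"],k["score"],atz(p,k["xy"],z,T).round(4))
im=cv2.cvtColor(p["pixels"],cv2.COLOR_RGB2BGR)
cv2.imwrite("pics/w3.png",cv2.resize(im[60:300,140:420],None,fx=2.5,fy=2.5))
np.save("w3T.npy",T)
```

```text
8.825 [0.50394301 0.28794007 0.24638453] [-4.29375892e-04  8.30957879e-01  5.56333062e-01 -1.53074095e-03] [-0.08  0.39 -0.7   1.73  0.27  1.12 -1.26]
67.60540392681388
screw_wing [288.8, 199.7] 0.69 [0.5135 0.2767 0.099 ]
gate_bracket [291.7, 180.1] 0.62 [0.5187 0.2738 0.02  ]
```

View pics/w3.png

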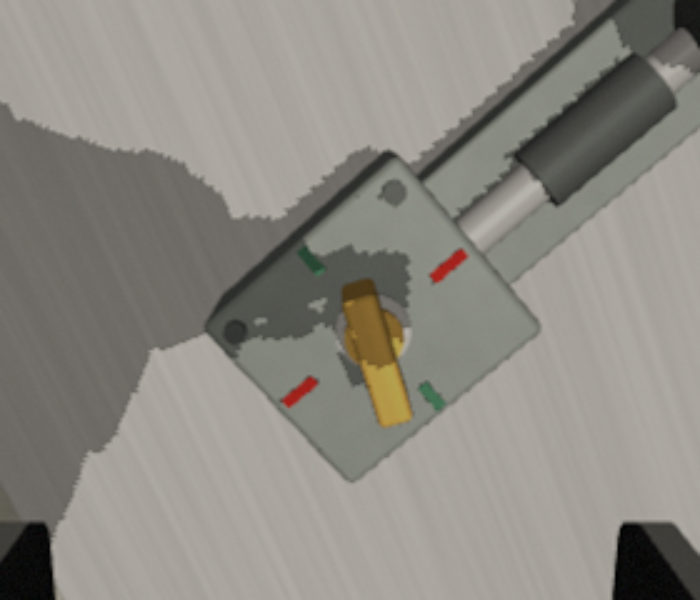

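The wing's top face spans about (359,288) to (396,420) in the crop. The red marks are at (448,266) and (300,391), the green ones at (312,260) and (432,395).

Run:
```python
import numpy as np
T=np.load("w3T.npy");K=np.load("w1K.npy")
def at(x,y,z):
    d=T[:3,:3]@np.linalg.inv(K)@[x/2.5+140,y/2.5+60,1]; return (T[:3,3]+d*(z-T[2,3])/d[2])[:2]
def L(n,a,b,z):
    a=at(*a,z);b=at(*b,z);v=b-a;print(n,(a+b)/2,np.linalg.norm(v),np.degrees(np.arctan2(v[1],v[0])))
L("red",(300,391),(448,266),.07);L("green",(432,395),(312,260),.07);L("wing",(359,288),(396,420),.114)
```

```text
red [0.51444981 0.27561036] 0.06740460682825813 18.914662512722003
green [0.51474949 0.27580094] 0.06378723562656138 108.89932500832239
wing [0.51531382 0.27820628] 0.042690937847575355 -96.5059115370586
```

>>> jog_arm([
  [0,0,-0.14,-6,14,50,50],
  [0,0,-0.28,-6,14,100,50],
  [0,0,-0.28,-6,14,120,50],
  [0,0,-0.28,-6,14,120,50],
])

```text
t: 9.48
eef_pos: [0.515, 0.2768, 0.1277]
tool_rot: [-0.0, 0.746, 0.666, -0.001]
contact_force: [0.5, 0.2, -0.4]
gripper_width: 0.584
grasp_force: 0.0
```

Run:
```python
from h import *
o,p,T=wrist(); print(o["t"],o["eef_pos"],o["tool_rot"],o["q"].round(2))
X=Rw(o["tool_rot"]).as_matrix()[:,0];print(np.degrees(np.arctan2(X[1],X[0])))
for n,z in (("screw_wing",.099),):
    for k in bot.tip_of(n,p)[:2]: print(n,k["xy"],k["score"],atz(p,k["xy"],z,T).round(4))
```

```text
9.475 [0.51498527 0.27677368 0.12766465] [-3.01996234e-04  7.46320698e-01  6.65585732e-01 -9.78847142e-04] [-0.08  0.54 -0.69  1.83  0.42  0.92 -1.07]
83.45466055482443
screw_wing [267.7, 248.8] 0.69 [0.5131 0.2768 0.099 ]
```

Positions agree, so I descend and grip.

>>> jog_arm([
  [0,0,0,0,-1,25,50],
  [0,0,0,0,-1,43,50],
  [0,0,0,0,-1,43,20],
  [0,0,0,0,-1,43,0],
  [0,0,0,0,-1,43,0],
  [0,0,0,0,-1,43,0],
  [0,0,0,0,-1,43,0],
], grip_force=45)

```text
t: 10.45
eef_pos: [0.5137, 0.2781, 0.0863]
tool_rot: [-0.0, 0.745, 0.667, 0.0]
contact_force: [-5.7, 0.9, 6.2]
gripper_width: 0.119
grasp_force: 46.1
```

>>> jog_arm([
  [0,0,0.15,0,0,0,0],
  [0,0,0.3,0,0,0,0],
  [0,0,0.45,0,0,0,0],
  [0,0,0.6,0,0,0,0],
  [0,0,0.75,0,0,0,0],
  [0,0,0.9,0,0,0,0],
  [0,0,1.0,0,0,0,0],
  [0,0,1.05,0,0,0,0],
  [0,0,1.05,0,0,0,0],
])

```text
t: 11.58
eef_pos: [0.5149, 0.2771, 0.0863]
tool_rot: [0.0, 0.979, 0.203, 0.0]
contact_force: [-2.7, -3.0, 5.9]
gripper_width: 0.119
grasp_force: 46.1
```

```bash
cat > s.py <<'E'
from h import *
o=bot.get_obs(); print(o["t"],o["eef_pos"],o["contact_force"].round(1),o["torque"].round(3),o["q"].round(2),o["gripper_width"],o["grasp_force"])
X=Rw(o["tool_rot"]).as_matrix()[:,0];print(np.degrees(np.arctan2(X[1],X[0])))
E
python3 s.py
```

```text
11.575 [0.51488361 0.27713826 0.08633599] [-2.7 -3.   5.9] [-0.555  0.59  -0.058] [-0.29  0.54 -0.41  1.87  0.29  0.79 -2.01] 0.1191186179069918 46.1092921346426
23.47664380471828
```

>>> jog_arm([
  [0,0,0.03,0,0,0,0],
  [0,0,0.06,0,0,0,0],
  [0,0,0.08,0,0,0,0],
  [0,0,0.1,0,0,0,0],
  [0,0,0.1,0,0,0,0],
])

```text
t: 12.2
eef_pos: [0.5149, 0.277, 0.0863]
tool_rot: [0.0, 0.988, 0.155, 0.001]
contact_force: [-3.3, -2.9, 7.1]
gripper_width: 0.122
grasp_force: 47.1
```

```bash
python3 s.py
```

```text
12.2 [0.51493554 0.27699613 0.08634171] [-3.3 -2.9  7.1] [-0.715  0.563  0.536] [-0.31  0.53 -0.39  1.87  0.28  0.79 -2.1 ] 0.12248969410208832 47.10477076470852
17.866470922533782
```

>>> jog_arm([
  [0,0,-0.16,0,0,0,0],
  [0,0,-0.32,0,0,0,0],
  [0,0,-0.48,0,0,0,0],
  [0,0,-0.64,0,0,0,0],
  [0,0,-0.8,0,0,0,0],
  [0,0,-0.96,0,0,0,0],
  [0,0,-1.12,0,0,0,0],
  [0,0,-1.28,0,0,0,0],
  [0,0,-1.42,0,0,0,0],
  [0,0,-1.5,0,0,0,0],
])

```text
t: 13.45
eef_pos: [0.5132, 0.2781, 0.0864]
tool_rot: [-0.001, 0.616, 0.788, -0.0]
contact_force: [-7.6, -2.4, 9.0]
gripper_width: 0.124
grasp_force: 46.6
```

>>> jog_arm([
  [0,0,-0.06,0,0,0,0],
  [0,0,-0.09,0,0,0,0],
  [0,0,-0.09,0,0,0,0],
  [0,0,-0.09,0,0,0,0],
])

```text
t: 13.95
eef_pos: [0.5131, 0.278, 0.0863]
tool_rot: [-0.001, 0.581, 0.814, -0.0]
contact_force: [-7.4, -1.6, 9.9]
gripper_width: 0.121
grasp_force: 46.7
```

```bash
python3 s.py
python3 - <<'E'
from h import *
p=bot.read_camera("wrist"); im=cv2.cvtColor(p["pixels"],cv2.COLOR_RGB2BGR)
cv2.imwrite("pics/w4.png",im)
p=bot.read_camera("top"); im=cv2.cvtColor(p["pixels"],cv2.COLOR_RGB2BGR)
cv2.imwrite("pics/t4.png",cv2.resize(im[80:300,60:460],None,fx=2,fy=2))
E
```

```text
13.95 [0.51309515 0.27804666 0.08633121] [-7.4 -1.6  9.9] [-0.286  1.621  0.035] [-0.04  0.63 -0.76  1.86  0.55  0.88 -0.73] 0.12131662613199545 46.67291700839996
108.95120432535309
```

View pics/w4.png

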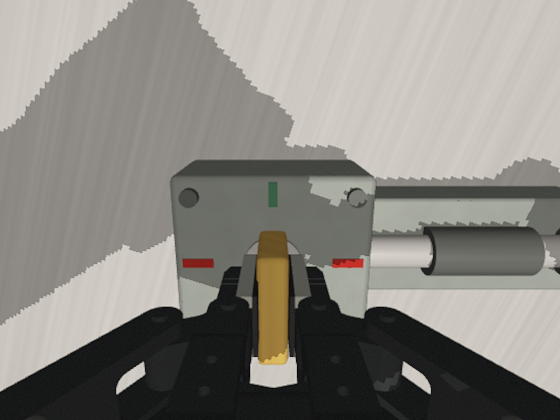

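View pics/t4.png

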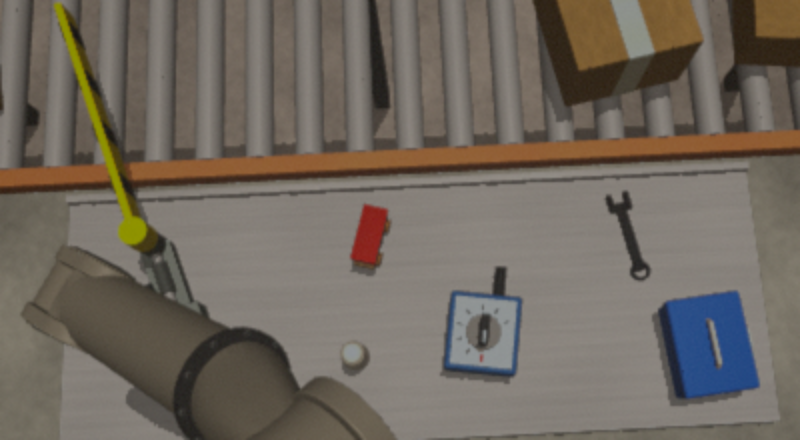

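The wrist view shows the wing at column 273, in line with the green mark at (273,194), and still held. In the top view the dial is at its tick, and the gate and the parked things have not moved.

```bash
python3 -c "
from station import bot
print(bot.hand_in())"
```

```text
the job is handed in; nothing more can be done
None
```

The job is handed in: I turned the dial to its stop and let go. I then seated the thumbscrew and backed it off a quarter turn, still gripped in line with the green mark; the top view shows the gate and parked things unmoved.

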